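Reset the tripped saw breaker behind its push-push hatch

ROBOT

A 7-joint arm with a two-finger parallel gripper is mounted at the origin on the work surface. World frame = base frame: x ahead of the robot, y to its left, z up, the work surface at z = 0. Lengths are in m, angles in rad, forces in N, time in s.
With the tool pointing down it reaches from about 0.425 to 0.975 m from the base axis. Payload 16.7 kg.
Tool frame: the origin (TCP) lies midway between the tips of the shut fingers; the grasp point (between the pads) lies 19 mm behind it; z points along the fingers, y is the line along which they close (so a half turn about z gives the same grasp; the last joint's range is limited). The gripper opens to 85 mm and grips with 20 to 120 N. Pads are 22 mm wide; open, the fingers measure 114 mm over their backs; the gripper's body (76 mm by 85 mm) begins 54 mm behind the grasp point. The pads swing forward as they close: fully open they stand 13 mm farther back than shut.
Start: joints at [1.147, 0.426, 0.074, 1.606, -0.034, 1.111, -0.067], TCP at [0.182, -0.65, 0.231] pointing down, gripper open.
Joint ranges: [-2.85, 2.85], [-0.5, 2.14], [-1.23, 1.37], [0.21, 2.46], [-1.02, 4.16], [0.16, 2.05], [-2.73, 2.73]. Speed limits (rad/s): [1.89, 1.89, 2.39, 2.39, 3.01, 3.01, 3.01].

INTERFACE

Orientations are given as a unit quaternion [w, x, y, z].
In Python, from workcell import status, eyes, arm gives the robot as it stands. The module is installed in compiled form; this text tells all that it offers.
- The arm moves only by the tool jog_arm, never from a script. Its argument "rows" is a list of rows, each a list of 3 entries, a list of its own where there are three numbers: the shift along the tool's x, y, z in m, then the turn, a rotation vector about the tool's x, y, z in rad, then the opening, from -1 (shut) to 1 (fully open). In form: [[[tx, ty, tz], [wx, wy, wz], jaw], ...]. A call has 1 to 8 rows; each row shifts and turns the commanded pose from where the row before left it, along the tool's axes as they then stand; what a row does not reach is not made up. A row lasts 1/8 s, in which the tool goes at most 62.5 mm and 10.7 degrees, less where a joint would pass 70% of its speed; a pose out of reach is approached as far as the arm can. A call is refused whole if a number of a shift passes 0.0625 or a number of a turn 0.188, either way. A call with a gripper value outside its range is refused whole. The fingers move at their own pace and stop on an object; "force" is the grip in N (left out, the last holds). Time passes only in rows, so rows that do not move let the fingers close. It gives the time, the measured TCP pose, the force, the opening and the grip force at its end, in the units of the state.
- status.read_state(): the state, without advancing time (a new reading comes with each control period).
- eyes.camera(name): name is "scene" or "side" or "wrist"; returns the picture (400x640x3 uint8, red, green, blue); there is no depth.
- eyes.calibration(name): a dict with "vertical_fov" (degrees; the focal length in pixels is half the picture's height over the tangent of half this angle, whatever the lens; pixels are square), "cx", "cy" (the principal point, pixels), "R" (3x3) and "t" (3): a world point X has camera coordinates R X + t. Camera axes: x right, y down, z forward; pixel columns grow to the right and rows downward; lengths in m; the calibration is good to about 2 mm. The wrist camera is an equidistant fisheye: a pixel r from the principal point sees the ray r / f radians off the axis. A picture is of the moment at which its call begins: read the wrist's pose just before it. calibration takes no time and is no camera call; for the wrist camera it gives the pose at the moment of the call.
- arm.job_done(): hands the job in; it is judged then, once.
The state is a dict: "time_s": time; "joint_positions": joint angles; "qvel": joint speeds; "joint_efforts": joint torques, N m; "ee_pos": TCP position; "ee_rot": TCP orientation; "force": force on the tool from outside, world axes, zero at the start; "moment": the same for the moment, N m; "opening": finger opening in m; "grip_force": force on a finger pad.
Only numpy, scipy, OpenCV 4.12 (cv2) and the standard library are available. Lean on these libraries where they do the work, as an engineer would, in place of code of your own. Each camera call takes 0.05 s, during which the arm holds its last target. There are 200 camera calls.

TASK

The saw's breaker has tripped. Press the hatch of the bench power console once at its white thumb pad so that it springs open, take your hand off and see for a good second that it stands open by itself; then push the breaker's black toggle away from you until it snaps on, and come away with the hatch still standing open. Only touch and push: pick nothing up, do not push the hatch down again, keep off the red emergency stop, and leave the bottles and blocks beside the console where they are.

Things in the scene. Friction and masses are not known exactly. Their poses are not given: they have to be found in the camera images.
- console: Grey steel bench power console, 270 deep x 360 wide, fixed to the bench. Origin: centre of its underside, on the bench top; x points to its high back edge, y to the left seen from the robot, z up; yawed up to 0.3 rad. Its flat top panel slopes up by 15 deg (0.262 rad) along +x: 59 mm high at the near edge, 95 mm over the origin, 131 mm at the back.
- hatch: Smoked clear hatch, black rim, 126 long (up the slope) x 166 wide x 4 thick, shut it lies flush in the sloping panel. Origin: middle of its hinge line, at its far uphill edge. It turns with the hatch: shut, its x points uphill, y as console y, z out of the panel; the pane runs along its -x to the free near edge at x = -130 mm; top face at z = +3 mm.
- hatch_swing (a joint): Hatch angle, rad: 0 shut, below 0 pressed in (stop at -0.040, 5 mm at the pad), 2.05 standing open at its stop, leaning 12 deg back, top 0.24 m above the bench. Push-push latch: pressed in by 3 to 4 mm at the pad (about 4 N, more at the stop) and let go, a damped spring lifts it fully open in about 1.5 s and keeps it up. Pressed down to the stop again, it latches shut.
- hatch_press (a point): Centre of the top of the white ribbed thumb pad (18 x 50 mm) at the middle of the hatch's free near edge, 11 mm in from that edge. Moves with the hatch; z axis out of the hatch's face.
- breaker (a joint): Angle of the saw breaker's toggle, rad: 0 off (leaning 20 deg from the panel's normal, downhill to the robot), 0.70 on (leaning 20 deg uphill, away from the robot). Over-centre: pushed past 0.35 it snaps on by itself; it takes 1 to 3 N at the tip, pushed slowly. Always off at the start.
- breaker_tip (a point): Middle of the tip of the breaker's black toggle bar, with a red line on it: 42 wide (console y) x 8 thick, the tip 16 mm above the breaker's white face (17 mm in mid-swing). It lies in the recess under the hatch and moves with the toggle, 14 mm uphill from off to on.
- breaker_face (a point): Centre of the breaker's white front face, 45 long (up the slope) x 54 wide, parallel to the panel and 21 mm below its plane; the toggle swings over it. From here the open recess runs 67 mm downhill, 70 mm uphill, 51 mm to the right and 119 mm to the left. A blue rocker, already on, lies 72 mm to its left: leave it.
- recess (a point): Middle of the opening under the hatch (137 up the slope x 170 wide), in the panel's plane. Its floor lies 36 mm deeper. The black latch housing, 26 wide x 15 x 24 high, stands on that floor at the opening's near edge, under the thumb pad.
- estop (a joint): Travel of the emergency stop, m: 0 out, 0.006 pushed right in. Not to be pressed.
- estop_top (a point): Top centre of the red mushroom emergency stop, 40 across, standing 32 mm above the panel on a yellow disc at the console's right near corner.
- bottle_red: Empty red bottle, 70 across x 245 high, standing beside the console; origin under its centre. Leave alone.
- bottle_green: Empty green bottle, 66 across x 215 high, standing beside the console; origin under its centre. Leave alone.
- mdf_big: Brown MDF block 100 x 90 x 18 lying beside the console; origin under its centre. Leave alone.
- mdf_small: Brown MDF block 70 x 70 x 18 lying beside the console; origin under its centre. Leave alone.

How it is judged:
By the outcome, as a careful person would: the job done as asked, in the order asked, and still so for the second after the job is handed in, with the robot touching nothing.
It also fails if it takes over 42 s, if anything falls off the work surface, if the arm or the gripper's body presses on something with over 40 N, if the wrist force passes 120 N, or if a joint passes its speed limit or range.

## Working session

There is one attempt and no reset: what is moved stays moved. The work goes in short steps, Python scripts to look and compute and a tool call to move; the robot and the scene stay as the last step left them, time stands still between calls to the robot, and variables do not carry over. Pictures are saved under pics/ and viewed, at most 10 in all, crops included, and the job is handed in when it is done.

Besides the shell and the picture viewer there is one more tool, called after "Emit:" as a command line: name --argument value ..., lists and objects as JSON in quotes. jog_arm: Moves the arm, as the interface text tells. Its arguments: {"type":"object","properties":{"rows":{"type":"array","items":{"type":"array"}},"force":{"type":"number"}},"required":["rows"]}

```bash
mkdir -p pics; cat > h.py <<'E'
import numpy as np, cv2
from workcell import status, eyes, arm
def snap(n,f):
    c=eyes.calibration(n); im=eyes.camera(n); cv2.imwrite(f'pics/{f}.png',im[:,:,::-1]); np.savez(f'pics/{f}.npz',im=im,**{k:np.array(v) for k,v in c.items()}); return im,c
def ray(c,u,v):
    f=200/np.tan(np.radians(float(c['vertical_fov']))/2); R=np.array(c['R']);t=np.array(c['t'])
    d=R.T@np.array([(u-c['cx'])/f,(v-c['cy'])/f,1]); return -R.T@t, d/np.linalg.norm(d)
def onz(c,u,v,z):
    o,d=ray(c,u,v); return o+d*(z-o[2])/d[2]
def tri(c1,p1,c2,p2):
    A=[];b=[]
    for c,p in((c1,p1),(c2,p2)):
        o,d=ray(c,*p); P=np.eye(3)-np.outer(d,d); A.append(P); b.append(P@o)
    x=np.linalg.lstsq(np.vstack(A),np.hstack(b),rcond=None)[0]
    return x,[np.linalg.norm(a@x-bb) for a,bb in zip(A,b)]
E
python3 - <<'E'
from h import *
for n in('scene','side'):
    im,c=snap(n,n+'0'); print(n,c)
s=status.read_state(); print(s)
E
```

```text
scene {'vertical_fov': 51.93778830570997, 'cx': 322.627623863231, 'cy': 197.5612518527282, 'R': array([[-0.1856276 ,  0.9826117 , -0.00407872],
       [ 0.69918243,  0.12916546, -0.70317865],
       [-0.69042474, -0.13338113, -0.71100151]]), 't': array([ 0.05378792, -0.32542121,  1.40277074])}
side {'vertical_fov': 49.19654192073774, 'cx': 325.11427468512164, 'cy': 203.67404332402424, 'R': array([[-0.85776369, -0.51384644,  0.01425811],
       [-0.34147177,  0.54884722, -0.76299656],
       [ 0.38423754, -0.65933949, -0.64624527]]), 't': array([0.4739298 , 0.23073097, 1.06255366])}
{'time_s': 0.1, 'joint_positions': array([ 1.14747676,  0.42667355,  0.07385231,  1.60656259, -0.03412081,
        1.11079824, -0.06713217]), 'qvel': array([-0.00028528, -0.0007427 ,  0.00108576, -0.0009418 , -0.00084546,
       -0.0003734 , -0.00051338]), 'joint_efforts': array([ 1.14568576e-02, -9.51546335e+01,  3.77359539e+00, -4.64405072e+01,
        1.98996527e-02,  6.59407378e-03,  7.67211259e-05]), 'ee_pos': array([ 0.1824047 , -0.6494927 ,  0.23066922]), 'ee_rot': array([-5.80450630e-04,  9.90647295e-01,  1.36446281e-01, -1.12638040e-04]), 'force': array([ 0.00039852, -0.19251929, -0.10111044]), 'moment': array([-0.00154783, -0.01546137,  0.01044473]), 'grip_force': 0.0, 'opening': 0.08533333354534452}
```

View pics/scene0.png

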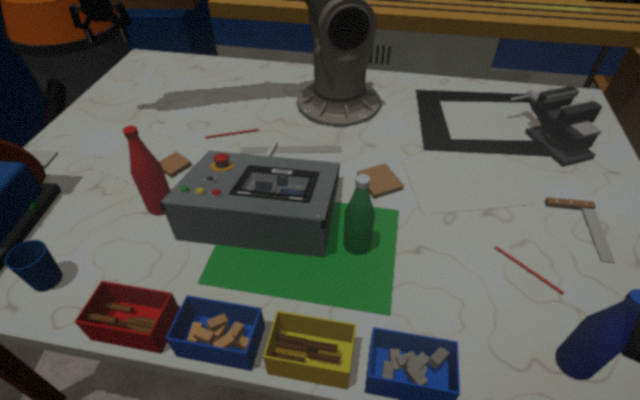

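View pics/side0.png

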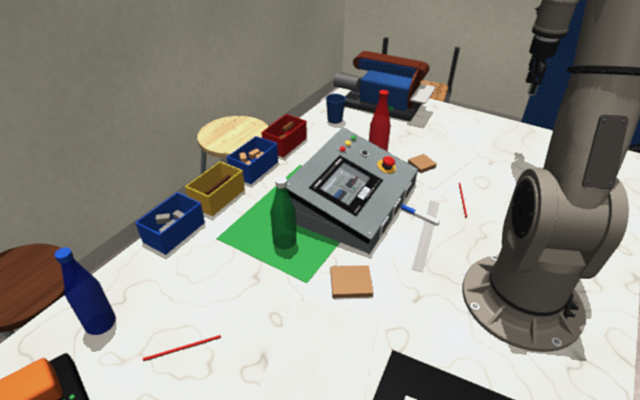

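The scene view looks towards the robot: console around (255,200), e-stop at (221,160), red bottle at (145,170), green bottle at (360,215). The side view shows the hatch at (350,185) and the e-stop at (388,163). I'll enlarge the console in both.

```bash
python3 - <<'E'
import cv2,numpy as np
a=cv2.imread('pics/scene0.png')[140:260,155:350]; b=cv2.imread('pics/side0.png')[120:255,285:425]
a=cv2.resize(a,None,fx=4,fy=4,interpolation=cv2.INTER_CUBIC); b=cv2.resize(b,None,fx=4,fy=4,interpolation=cv2.INTER_CUBIC)
a=cv2.convertScaleAbs(a,alpha=1.6,beta=10)
cv2.imwrite('pics/a.png',a);cv2.imwrite('pics/b.png',b)
E
```

```text
(no output)
```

View pics/a.png

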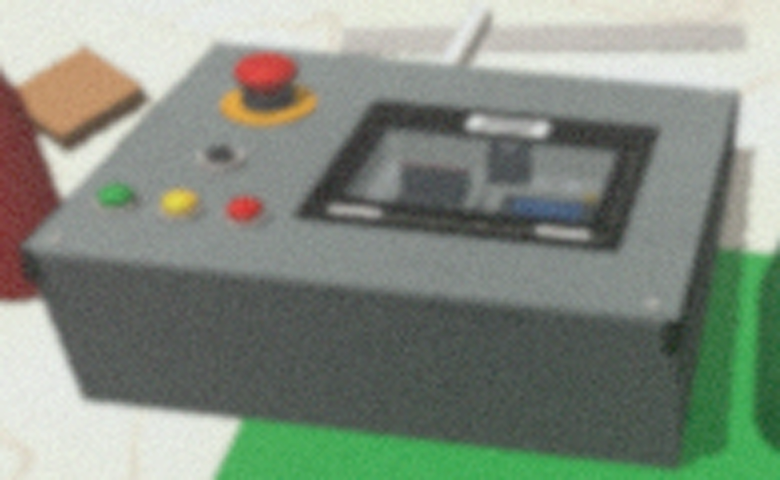

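View pics/b.png

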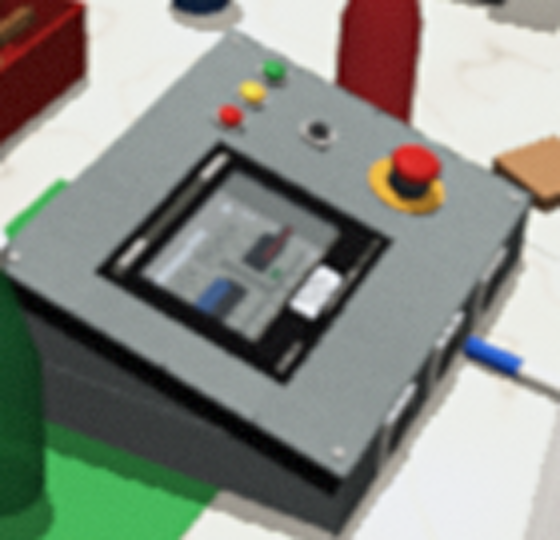

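In the crops, the pad is at (508,126) in a and (316,292) in b. The rim corners are clear in both, and the breaker is at about (435,175) in a and (270,248) in b, with its red line at about (278,240).

```bash
cat > m.py <<'E'
from h import *
from scipy.optimize import least_squares
A=dict(pad=(508,126),h_nr=(375,102),h_nl=(658,128),h_fl=(618,247),h_fr=(298,214),p_nr=(215,45),p_nl=(738,93),p_fl=(672,322),p_fr=(28,245),tip=(437,168))
B=dict(pad=(316,292),h_nr=(390,240),h_nl=(285,382),h_fl=(100,270),h_fr=(222,145),p_nr=(530,203),p_nl=(342,482),p_fl=(5,255),p_fr=(233,32),tip=(277,243))
cs,cd=np.load('pics/scene0.npz'),np.load('pics/side0.npz')
P={}
for k in A:
    P[k],e=tri(cs,(A[k][0]/4+155,A[k][1]/4+140),cd,(B[k][0]/4+285,B[k][1]/4+120)); print(k,P[k].round(4),np.round(e,4))
M=dict(p_nr=(-.135,-.18,.059),p_nl=(-.135,.18,.059),p_fl=(.135,.18,.131),p_fr=(.135,-.18,.131))
def T(q,m): c,s=np.cos(q[2]),np.sin(q[2]); return np.array([q[0]+c*m[0]-s*m[1],q[1]+s*m[0]+c*m[1],m[2]+q[3]])
r=least_squares(lambda q:np.hstack([T(q,M[k])-P[k] for k in M]),[.65,-.1,0,0]); print(r.x,r.fun.reshape(-1,3).round(4))
c,s=np.cos(r.x[2]),np.sin(r.x[2]); a=np.radians(15)
R=np.array([[c,-s,0],[s,c,0],[0,0,1]])@np.array([[np.cos(a),0,-np.sin(a)],[0,1,0],[np.sin(a),0,np.cos(a)]])
o=np.array([r.x[0],r.x[1],.095])
for k in P: print(k,'panel',(R.T@(P[k]-o)).round(4))
E
python3 m.py
```

```text
pad [ 0.4676 -0.0699  0.0824] [0. 0.]
h_nr [ 0.4527 -0.1627  0.0749] [0.0001 0.0001]
h_nl [0.4447 0.021  0.0761] [0.0009 0.0009]
h_fl [0.5881 0.0263 0.115 ] [0.0013 0.0013]
h_fr [ 0.5941 -0.1574  0.1118] [0.0004 0.0004]
p_nr [ 0.3914 -0.2997  0.0505] [0.0026 0.0026]
p_nl [0.3781 0.0631 0.0542] [0.0006 0.0006]
p_fl [0.6439 0.0644 0.1267] [0.0055 0.0055]
p_fr [ 0.6572 -0.2871  0.1256] [0.0007 0.0007]
tip [ 0.516  -0.1016  0.0857] [0.0002 0.0002]
[ 0.51763294 -0.1148308   0.03325524 -0.00573501] [[-0.0027  0.0005  0.0027]
 [-0.0014 -0.0025 -0.0009]
 [ 0.0027  0.0052 -0.0014]
 [ 0.0014 -0.0032 -0.0004]]
pad panel [-0.0501  0.0466  0.0004]
h_nr panel [-0.0694 -0.0456 -0.0022]
h_nl panel [-0.0709  0.1381 -0.0005]
h_fl panel [ 7.770e-02  1.387e-01 -1.000e-04]
h_fr panel [ 0.0768 -0.0451 -0.0032]
p_nr panel [-0.1394 -0.1806 -0.0087]
p_nl panel [-0.1396  0.1825 -0.0049]
p_fl panel [ 0.1359  0.1749 -0.0036]
p_fr panel [ 0.1371 -0.1768 -0.005 ]
tip panel [-0.0035  0.0133 -0.0087]
```

Emit:
jog_arm --rows '[[[0, 0, -0.05], [0, 0, 0.12], -1], [[0, 0, -0.05], [0, 0, 0.12], -1], [[0.024, -0.046, 0], [0, 0, 0], -1], [[0.024, -0.046, 0], [0, 0, 0], -1], [[0.024, -0.046, 0], [0, 0, 0], -1], [[0.024, -0.046, 0], [0, 0, 0], -1], [[0.024, -0.046, 0], [0, 0, 0], -1], [[0.024, -0.046, 0], [0, 0, 0], -1]]'

```text
time_s: 1.1
ee_pos: [0.3175, -0.3674, 0.3312]
ee_rot: [-0.0, 1.0, 0.017, -0.0]
force: [1.0, -0.9, -0.2]
opening: 0.0003
grip_force: 0.0
```

Emit:
jog_arm --rows '[[[0.024, -0.046, 0], [0, 0, 0], -1], [[0.024, -0.046, 0], [0, 0, 0], -1], [[0.024, -0.046, 0], [0, 0, 0], -1], [[0.024, -0.046, 0], [0, 0, 0], -1], [[0.024, -0.046, 0], [0, 0, 0], -1], [[0.024, -0.046, 0], [0, 0, 0], -1], [[0, 0, 0], [0, 0, 0], -1]]'

```text
time_s: 1.98
ee_pos: [0.4527, -0.0849, 0.3312]
ee_rot: [-0.0, 1.0, 0.02, 0.0]
force: [-0.5, -1.3, 0.4]
opening: -0.0001
grip_force: 0.0
```

Emit:
jog_arm --rows '[[[0.01, 0, 0.03], [0, 0.131, 0], -1], [[0, 0, 0.03], [0, 0.131, 0], -1], [[0, 0, 0.03], [0, 0, 0], -1], [[0, 0, 0], [0, 0, 0], -1], [[0, 0, 0], [0, 0, 0], -1]]'

```text
time_s: 2.6
ee_pos: [0.4737, -0.088, 0.2436]
ee_rot: [-0.002, 0.991, 0.017, 0.131]
force: [-0.1, 0.1, 0.6]
opening: -0.0
grip_force: 0.0
```

```bash
python3 - <<'E'
from h import *
print(status.read_state()['ee_pos'],status.read_state()['ee_rot'])
im,c=snap('wrist','w1'); print(c)
cv2.imwrite('pics/w1b.png',cv2.resize(im[:,:,::-1],(800,500)))
E
```

```text
[ 0.47373097 -0.08796202  0.24355758] [-0.00221625  0.9912716   0.01662836  0.13076394]
{'vertical_fov': 65.70646984690485, 'cx': 323.2990335720565, 'cy': 197.1559385976047, 'R': array([[ 3.45005128e-02, -9.99404553e-01,  5.04138453e-04],
       [-9.99404294e-01, -3.45009387e-02, -8.62031454e-04],
       [ 8.78911410e-04, -4.74097607e-04, -9.99999501e-01]]), 't': array([-0.10487587,  0.49700666,  0.39813646])}
```

View pics/w1b.png

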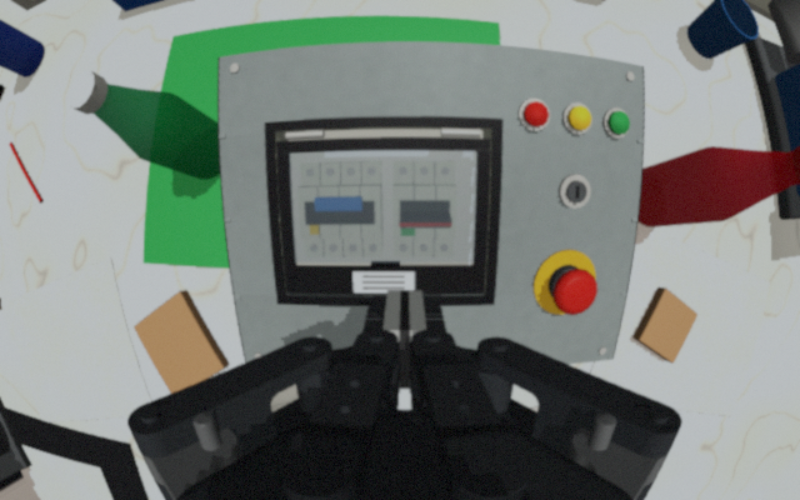

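The wrist view shows the pad at display (384,283), the breaker toggle at (426,212) with its red line near (426,224), and the rim corners (265,123), (502,120), (493,303), (279,303). The tilt is as intended.

```bash
cat > m2.py <<'E'
from h import *
c=np.load('pics/w1.npz'); f=200/np.tan(np.radians(float(c['vertical_fov']))/2)
psi=.035;a=np.radians(15)
R=np.array([[np.cos(psi),-np.sin(psi),0],[np.sin(psi),np.cos(psi),0],[0,0,1]])@np.array([[np.cos(a),0,-np.sin(a)],[0,1,0],[np.sin(a),0,np.cos(a)]])
o0=np.array([.5176,-.1148,.095])
for k,(u,v,h) in dict(pad=(384,283,.003),tip=(426,224,-.005),fl=(265,123,.002),fr=(502,120,.002),nr=(493,303,.002),nl=(279,303,.002),pfl=(219,57,0),pfr=(643,66,0),estop=(576,292,.032)).items():
    x,y=u*.8-c['cx'],v*.8-c['cy']; r=np.hypot(x,y); th=r/f
    d=c['R'].T@np.array([x/r*np.sin(th),y/r*np.sin(th),np.cos(th)]); o=-c['R'].T@c['t']
    n=R[:,2]; p=o+d*((h-(o-o0)@n)/(d@n)); print(k,p.round(4),(R.T@(p-o0)).round(4))
E
python3 m2.py
```

```text
pad [ 0.4701 -0.0723  0.0858] [-0.0468  0.0441  0.003 ]
tip [ 0.5188 -0.1045  0.0902] [ 0.0002  0.0103 -0.005 ]
fl [0.5933 0.0248 0.1186] [0.0839 0.1369 0.002 ]
fr [ 0.5998 -0.1593  0.1187] [ 0.084  -0.0474  0.002 ]
nr [ 0.4551 -0.1643  0.0799] [-0.0659 -0.0473  0.002 ]
nl [0.4479 0.0182 0.0797] [-0.0667  0.1354  0.002 ]
pfl [0.6503 0.0695 0.1323] [ 0.144   0.1796 -0.    ]
pfr [ 0.664  -0.2895  0.1326] [ 0.1451 -0.1797 -0.    ]
estop [ 0.4689 -0.2248  0.1141] [-0.0458 -0.1083  0.032 ]
```

Emit:
jog_arm --rows '[[[-0.0115, -0.0043, 0.034], [0, 0, 0], -1], [[-0.0115, -0.0043, 0.034], [0, 0, 0], -1], [[-0.0115, -0.0043, 0.034], [0, 0, 0], -1], [[-0.0115, -0.0043, 0.034], [0, 0, 0], -1], [[0, 0, 0], [0, 0, 0], -1], [[0, 0, 0], [0, 0, 0], -1]]'

```text
time_s: 3.4
ee_pos: [0.4648, -0.0711, 0.1009]
ee_rot: [-0.002, 0.991, 0.017, 0.131]
force: [-0.0, 0.1, -0.1]
opening: 0.0
grip_force: 0.0
```

```bash
python3 - <<'E'
from h import *
s=status.read_state();print(s['ee_pos'],s['ee_rot'],s['joint_positions'],s['force'])
im,c=snap('side','s1')
cv2.imwrite('pics/s1b.png',cv2.resize(im[100:260,280:440,::-1],(560,560),interpolation=cv2.INTER_CUBIC))
E
```

```text
[ 0.46475702 -0.07107616  0.10089632] [-0.00200244  0.99118667  0.01671638  0.13139839] [ 0.38449481  0.18748613 -0.3869771   2.33679081  0.16221082  0.37145675
 -1.66761925] [-0.03005651  0.07494827 -0.1398166 ]
```

View pics/s1b.png

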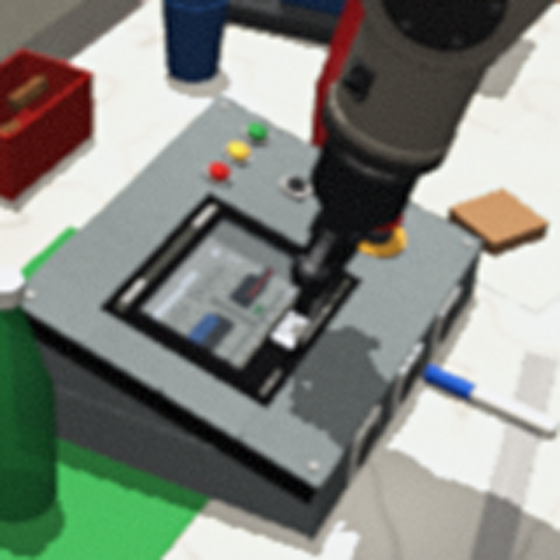

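The fingertips hover just above the white pad, at (290,325) in the crop. Now I'll descend gently.

Emit:
jog_arm --rows '[[[0, 0, 0.006], [0, 0, 0], -1], [[0, 0, 0.005], [0, 0, 0], -1], [[0, 0, 0.002], [0, 0, 0], -1], [[0, 0, 0], [0, 0, 0], -1]]'

```text
time_s: 3.95
ee_pos: [0.4669, -0.0706, 0.0866]
ee_rot: [-0.002, 0.991, 0.017, 0.13]
force: [-0.2, 0.1, 0.2]
opening: 0.0001
grip_force: 0.0
```

Emit:
jog_arm --rows '[[[0, 0, 0.0015], [0, 0, 0], -1], [[0, 0, 0], [0, 0, 0], -1]]'

```text
time_s: 4.2
ee_pos: [0.4673, -0.0707, 0.0853]
ee_rot: [-0.002, 0.991, 0.017, 0.131]
force: [-1.1, -0.1, 0.1]
opening: 0.0005
grip_force: 0.0
```

Emit:
jog_arm --rows '[[[0, 0, 0.0015], [0, 0, 0], -1], [[0, 0, 0], [0, 0, 0], -1]]'

```text
time_s: 4.45
ee_pos: [0.4678, -0.0707, 0.0839]
ee_rot: [-0.002, 0.991, 0.017, 0.131]
force: [0.7, -1.0, 0.1]
opening: -0.0
grip_force: 0.3
```

Emit:
jog_arm --rows '[[[0, 0, 0.001], [0, 0, 0], -1], [[0, 0, 0], [0, 0, 0], -1]]'

```text
time_s: 4.7
ee_pos: [0.4681, -0.0706, 0.0829]
ee_rot: [-0.002, 0.991, 0.017, 0.131]
force: [-1.4, -0.8, 3.0]
opening: -0.0001
grip_force: 1.5
```

Emit:
jog_arm --rows '[[[0, 0, 0.0015], [0, 0, 0], -1], [[0, 0, 0], [0, 0, 0], -1]]'

```text
time_s: 4.95
ee_pos: [0.4685, -0.0706, 0.0814]
ee_rot: [-0.002, 0.991, 0.017, 0.131]
force: [-1.0, -1.2, 2.5]
opening: 0.0002
grip_force: 1.0
```

Emit:
jog_arm --rows '[[[0, 0, 0.001], [0, 0, 0], -1], [[0, 0, 0], [0, 0, 0], -1]]'

```text
time_s: 5.2
ee_pos: [0.4687, -0.0706, 0.0805]
ee_rot: [-0.002, 0.991, 0.017, 0.131]
force: [0.2, -0.8, 4.1]
opening: 0.0
grip_force: 1.7
```

Emit:
jog_arm --rows '[[[0, 0, 0.001], [0, 0, 0], -1], [[0, 0, 0], [0, 0, 0], -1]]'

```text
time_s: 5.45
ee_pos: [0.4689, -0.0706, 0.0795]
ee_rot: [-0.002, 0.991, 0.017, 0.131]
force: [-1.0, -0.9, 3.3]
opening: -0.0001
grip_force: 1.7
```

Emit:
jog_arm --rows '[[[0, 0, -0.03], [0, 0, 0], -1], [[0, 0, -0.06], [0, 0, 0], -1], [[0, 0, -0.06], [0, 0, 0], -1], [[0, 0, -0.05], [0, 0, 0], -1], [[0, 0, 0], [0, 0, 0], -1]]'

```text
time_s: 6.08
ee_pos: [0.418, -0.0728, 0.2764]
ee_rot: [-0.001, 0.991, 0.016, 0.134]
force: [0.7, -0.6, -0.4]
opening: -0.0001
grip_force: 0.0
```

Emit:
jog_arm --rows '[[[0, 0, 0], [0, 0, 0], -1], [[0, 0, 0], [0, 0, 0], -1], [[0, 0, 0], [0, 0, 0], -1], [[0, 0, 0], [0, 0, 0], -1], [[0, 0, 0], [0, 0, 0], -1], [[0, 0, 0], [0, 0, 0], -1], [[0, 0, 0], [0, 0, 0], -1], [[0, 0, 0], [0, 0, 0], -1]]'

```text
time_s: 7.08
ee_pos: [0.4171, -0.0724, 0.2727]
ee_rot: [-0.002, 0.991, 0.017, 0.131]
force: [0.5, 0.1, 1.0]
opening: -0.0
grip_force: 0.0
```

Emit:
jog_arm --rows '[[[0, 0, 0], [0, 0, 0], -1], [[0, 0, 0], [0, 0, 0], -1], [[0, 0, 0], [0, 0, 0], -1], [[0, 0, 0], [0, 0, 0], -1], [[0, 0, 0], [0, 0, 0], -1], [[0, 0, 0], [0, 0, 0], -1], [[0, 0, 0], [0, 0, 0], -1], [[0, 0, 0], [0, 0, 0], -1]]'

```text
time_s: 8.07
ee_pos: [0.4171, -0.0724, 0.2727]
ee_rot: [-0.002, 0.991, 0.017, 0.131]
force: [0.2, -0.4, 0.6]
opening: -0.0001
grip_force: 0.0
```

```bash
python3 - <<'E'
from h import *
im,c=snap('wrist','w2'); im2,c2=snap('side','s2')
s=status.read_state();print(s['ee_pos'],s['ee_rot'],c)
cv2.imwrite('pics/w2b.png',np.vstack([im[:300,120:600],cv2.resize(im2[80:260,220:460],(480,300))])[:,:,::-1])
E
```

```text
[ 0.41713783 -0.07240018  0.27272725] [-0.00221642  0.99128756  0.01672417  0.13063062] {'vertical_fov': 65.70646984690485, 'cx': 323.2990335720565, 'cy': 197.1559385976047, 'R': array([[ 3.46977773e-02, -9.99397724e-01,  5.03849015e-04],
       [-9.99397706e-01, -3.46980389e-02, -5.20031956e-04],
       [ 5.37201326e-04, -4.85501596e-04, -9.99999738e-01]]), 't': array([-0.08744847,  0.44086974,  0.4274884 ])}
```

View pics/w2b.png

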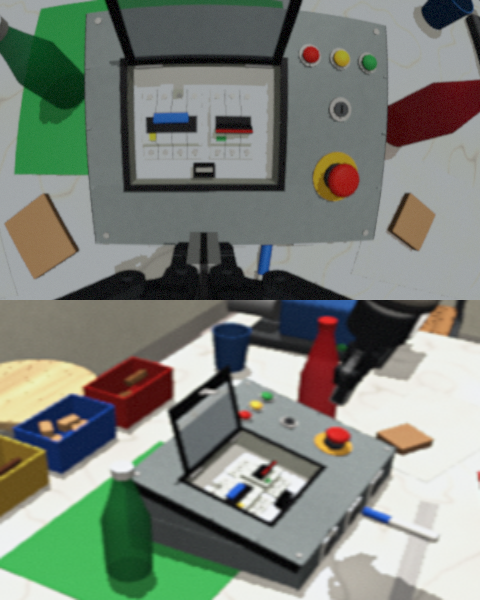

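The hatch stands open: in the wrist crop the recess is uncovered, and the toggle is at (233,125) with its red line at (233,131). In the side half, the lid is upright at (210,420). Next, locate the toggle.

```bash
python3 - <<'E'
from h import *
c=np.load('pics/w2.npz'); f=200/np.tan(np.radians(float(c['vertical_fov']))/2)
im=c['im'].astype(int); m=(im[:,:,0]>im[:,:,1]+50)&(im[:,:,0]>im[:,:,2]+50); m[:105]=0;m[150:]=0;m[:,:320]=0;m[:,385:]=0
v,u=np.nonzero(m); print(u.min(),u.max(),v.min(),v.max()); print(im[112:150:2,353])
psi=.035;a=np.radians(15)
R=np.array([[np.cos(psi),-np.sin(psi),0],[np.sin(psi),np.cos(psi),0],[0,0,1]])@np.array([[np.cos(a),0,-np.sin(a)],[0,1,0],[np.sin(a),0,np.cos(a)]])
o0=np.array([.5176,-.1148,.095])
for k,(u,v,h) in dict(tip=(u.mean(),v.mean(),-.005),housing=(324,170,-.012),fr=(120+277,66,0),fl=(253,66,0),nr=(120+277,181,0),nl=(253,181,0)).items():
    x,y=u-c['cx'],v-c['cy']; r=np.hypot(x,y); th=r/f
    d=c['R'].T@np.array([x/r*np.sin(th),y/r*np.sin(th),np.cos(th)]); o=-c['R'].T@c['t']
    n=R[:,2]; p=o+d*((h-(o-o0)@n)/(d@n)); print(k,p.round(4),(R.T@(p-o0)).round(4))
p0=np.array([.4171,-.0724,.2727]); Rt=np.column_stack([R[:,0],-R[:,1],-R[:,2]])
for q in [(-.034,.011,.03),(-.034,.011,-.013)]:
    print(q,Rt.T@(o0+R@np.array(q)-p0))
E
```

```text
336 372 129 132
[[160 166 167]
 [157 161 163]
 [ 92  97  97]
 [ 28  32  32]
 [ 34  31  36]
 [ 32  33  31]
 [ 18  22  18]
 [  5   9  13]
 [ 39  18  26]
 [125  25  22]
 [111  44  38]
 [107 109  99]
 [134 135 122]
 [138 142 135]
 [161 165 166]
 [157 161 162]
 [135 138 126]
 [145 149 145]
 [162 166 167]]
tip [ 0.5186 -0.1024  0.0902] [ 0.0002  0.0123 -0.005 ]
housing [ 0.4749 -0.0718  0.0716] [-0.0458  0.0445 -0.012 ]
fr [ 0.5907 -0.1481  0.1143] [ 0.0744 -0.0358 -0.    ]
fl [0.5849 0.0101 0.1142] [ 0.0741  0.1225 -0.    ]
nr [ 0.465  -0.1557  0.0805] [-0.0559 -0.039  -0.    ]
nl [0.4592 0.0088 0.0805] [-0.0559  0.1256  0.    ]
(-0.034, 0.011, 0.03) [0.01559081 0.03489081 0.16725639]
(-0.034, 0.011, -0.013) [0.01559081 0.03489081 0.21025639]
```

Emit:
jog_arm --rows '[[[0.003, 0.007, 0.033], [0, 0, 0], -1], [[0.003, 0.007, 0.033], [0, 0, 0], -1], [[0.003, 0.007, 0.033], [0, 0, 0], -1], [[0.003, 0.007, 0.033], [0, 0, 0], -1], [[0.003, 0.007, 0.033], [0, 0, 0], -1], [[0, 0, 0], [0, 0, 0], -1], [[0, 0, 0], [0, 0, 0], -1]]'

```text
time_s: 9.05
ee_pos: [0.4755, -0.1052, 0.118]
ee_rot: [-0.002, 0.991, 0.017, 0.131]
force: [-0.3, -0.3, 0.2]
opening: -0.0003
grip_force: 0.0
```

Emit:
jog_arm --rows '[[[0, 0, 0.015], [0, 0, 0], -1], [[0, 0, 0.01], [0, 0, 0], -1], [[0, 0, 0.01], [0, 0, 0], -1], [[0, 0, 0.008], [0, 0, 0], -1], [[0, 0, 0], [0, 0, 0], -1]]'

```text
time_s: 9.68
ee_pos: [0.4864, -0.1048, 0.075]
ee_rot: [-0.002, 0.991, 0.017, 0.13]
force: [-0.2, -0.7, 0.4]
opening: 0.0
grip_force: 0.0
```

```bash
cat > q.py <<'E'
from h import *
import sys
s=status.read_state()
psi=.035;a=np.radians(15)
R=np.array([[np.cos(psi),-np.sin(psi),0],[np.sin(psi),np.cos(psi),0],[0,0,1]])@np.array([[np.cos(a),0,-np.sin(a)],[0,1,0],[np.sin(a),0,np.cos(a)]])
print('panel',(R.T@(s['ee_pos']-np.array([.5176,-.1148,.095]))).round(4),'F',(R.T@s['force']).round(1),s['ee_rot'].round(3))
E
python3 q.py
```

```text
panel [-0.0349  0.0111 -0.0113] F [-0.1 -0.7  0.4] [-0.002  0.991  0.017  0.13 ]
```

Emit:
jog_arm --rows '[[[0.005, 0, 0.002], [0, 0, 0], -1], [[0.004, 0, 0], [0, 0, 0], -1], [[0.003, 0, 0], [0, 0, 0], -1], [[0.003, 0, 0], [0, 0, 0], -1], [[0, 0, 0], [0, 0, 0], -1]]'

```text
time_s: 10.3
ee_pos: [0.5019, -0.1045, 0.0778]
ee_rot: [-0.002, 0.991, 0.017, 0.131]
force: [-0.2, 0.4, -0.3]
opening: 0.0
grip_force: 0.0
```

Emit:
jog_arm --rows '[[[0.002, 0, 0], [0, 0, 0], -1], [[0.002, 0, 0], [0, 0, 0], -1], [[0, 0, 0], [0, 0, 0], -1]]'

```text
time_s: 10.68
ee_pos: [0.5057, -0.1044, 0.0787]
ee_rot: [-0.002, 0.991, 0.017, 0.131]
force: [-0.0, -0.5, 0.9]
opening: -0.0002
grip_force: 0.0
```

Emit:
jog_arm --rows '[[[0.002, 0, 0], [0, 0, 0], -1], [[0.002, 0, 0], [0, 0, 0], -1], [[0, 0, 0], [0, 0, 0], -1]]'

```text
time_s: 11.05
ee_pos: [0.5095, -0.1043, 0.0798]
ee_rot: [-0.002, 0.991, 0.017, 0.131]
force: [-0.7, -0.7, -0.7]
opening: -0.0002
grip_force: 0.3
```

Emit:
jog_arm --rows '[[[0.002, 0, 0], [0, 0, 0], -1], [[0, 0, 0], [0, 0, 0], -1]]'

```text
time_s: 11.3
ee_pos: [0.5115, -0.1042, 0.0803]
ee_rot: [-0.002, 0.991, 0.017, 0.131]
force: [-0.5, 0.4, -0.3]
opening: -0.0001
grip_force: 0.3
```

```bash
python3 q.py
```

```text
panel [-0.0093  0.0108 -0.0127] F [-0.6  0.5 -0.2] [-0.002  0.991  0.017  0.131]
```

Emit:
jog_arm --rows '[[[0.002, 0, 0], [0, 0, 0], -1], [[0, 0, 0], [0, 0, 0], -1]]'

```text
time_s: 11.55
ee_pos: [0.5136, -0.1041, 0.0809]
ee_rot: [-0.002, 0.991, 0.017, 0.131]
force: [-0.4, -0.2, -0.2]
opening: 0.0001
grip_force: 0.0
```

Emit:
jog_arm --rows '[[[0.002, 0, 0], [0, 0, 0], -1], [[0, 0, 0], [0, 0, 0], -1]]'

```text
time_s: 11.8
ee_pos: [0.5154, -0.104, 0.0814]
ee_rot: [-0.002, 0.991, 0.017, 0.131]
force: [0.3, -0.7, 0.1]
opening: -0.0
grip_force: 0.0
```

Emit:
jog_arm --rows '[[[0.002, 0, 0], [0, 0, 0], -1], [[0, 0, 0], [0, 0, 0], -1]]'

```text
time_s: 12.05
ee_pos: [0.5173, -0.104, 0.0819]
ee_rot: [-0.002, 0.991, 0.017, 0.131]
force: [0.6, -0.4, -0.3]
opening: -0.0001
grip_force: 0.0
```

```bash
python3 q.py; python3 - <<'E'
from h import *
im,c=snap('side','s3'); im2,c2=snap('wrist','w3')
cv2.imwrite('pics/s3b.png',np.hstack([cv2.resize(im[130:230,290:390],(400,400),interpolation=cv2.INTER_CUBIC),cv2.resize(im2[60:260,220:420],(400,400))])[:,:,::-1])
E
```

```text
panel [-0.0033  0.0108 -0.0127] F [ 0.5 -0.5 -0.4] [-0.002  0.991  0.017  0.131]
```

View pics/s3b.png

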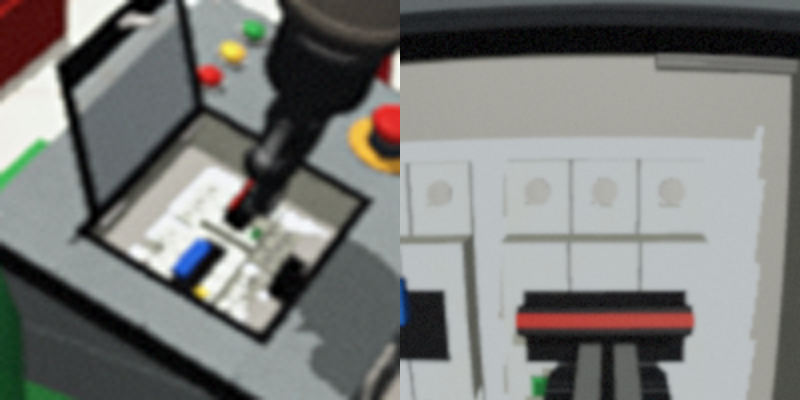

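The toggle is seen nearly end-on: the red line is at (605,321) in the right half, with black on both sides. I'll check its shift numerically.

```bash
cat > tip.py <<'E'
from h import *
import sys
def tip(name):
    c=np.load(f'pics/{name}.npz'); f=200/np.tan(np.radians(float(c['vertical_fov']))/2)
    psi=.035;a=np.radians(15)
    R=np.array([[np.cos(psi),-np.sin(psi),0],[np.sin(psi),np.cos(psi),0],[0,0,1]])@np.array([[np.cos(a),0,-np.sin(a)],[0,1,0],[np.sin(a),0,np.cos(a)]])
    o0=np.array([.5176,-.1148,.095]); n=R[:,2]; o=-c['R'].T@c['t']
    im=c['im'].astype(int); vs,us=np.nonzero((im[:,:,0]>im[:,:,1]+50)&(im[:,:,0]>im[:,:,2]+50)); P=[]
    for u,v in zip(us,vs):
        x,y=u-c['cx'],v-c['cy']; r=np.hypot(x,y)+1e-9; th=r/f
        d=c['R'].T@np.array([x/r*np.sin(th),y/r*np.sin(th),np.cos(th)])
        q=R.T@(o+d*((-.005-(o-o0)@n)/(d@n))-o0)
        if abs(q[0]-.008)<.03 and abs(q[1]-.012)<.03: P.append(q)
    P=np.array(P); print(name,len(P),P.mean(0).round(4),P.min(0).round(4),P.max(0).round(4))
for n in sys.argv[1:]: tip(n)
E
python3 tip.py w2 w3
```

```text
w2 136 [ 0.0002  0.0123 -0.005 ] [-0.0016 -0.0091 -0.005 ] [ 0.0022  0.0312 -0.005 ]
w3 664 [ 0.015   0.0105 -0.005 ] [ 0.0134 -0.0096 -0.005 ] [ 0.0169  0.0314 -0.005 ]
```

The tip moved 14.8 mm uphill, so the breaker is on. I'll back off and come away.

Emit:
jog_arm --rows '[[[-0.01, 0, 0], [0, 0, 0], -1], [[-0.01, 0, -0.01], [0, 0, 0], -1], [[0, 0, -0.04], [0, 0, 0], -1], [[-0.005, 0, -0.05], [0, 0, 0], -1], [[-0.005, 0, -0.05], [0, 0, 0], -1], [[0, 0, -0.03], [0, 0, 0], -1], [[0, 0, 0], [0, 0, 0], -1], [[0, 0, 0], [0, 0, 0], -1]]'

```text
time_s: 13.15
ee_pos: [0.4408, -0.1066, 0.2475]
ee_rot: [-0.002, 0.991, 0.017, 0.13]
force: [-0.2, 0.9, -0.0]
opening: -0.0002
grip_force: 0.0
```

```bash
python3 - <<'E'
from h import *
im,c=snap('wrist','w4'); im2,c2=snap('side','s4')
cv2.imwrite('pics/w4b.png',np.vstack([im[:300,120:600],cv2.resize(im2[80:260,220:460],(480,300))])[:,:,::-1])
E
python3 tip.py w4; python3 q.py
```

```text
w4 160 [ 0.0146  0.011  -0.005 ] [ 0.013  -0.0087 -0.005 ] [ 0.0162  0.0308 -0.005 ]
panel [-0.0344  0.0111  0.1665] F [-0.3 -0.8  1.2] [-0.003  0.991  0.017  0.13 ]
```

View pics/w4b.png

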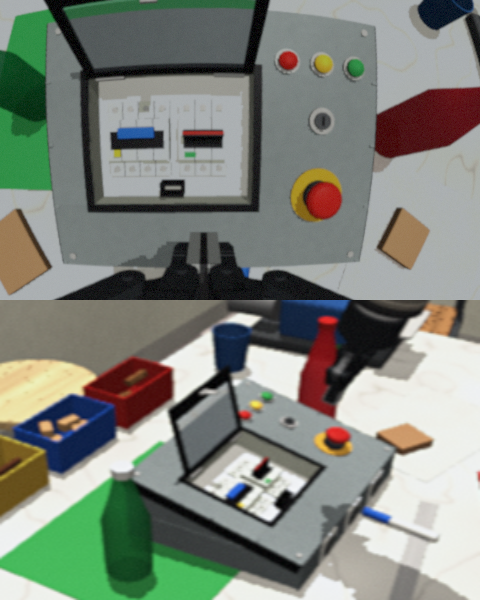

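The toggle is on, with its red line now at the uphill edge at (203,132). The hatch stands open at (165,35) and the hand is clear.

```bash
python3 -c "
from workcell import arm; print(arm.job_done())"
```

```text
the job is handed in; nothing more can be done
None
```

The job is handed in at about 13 s: one press opened the hatch, it stood open by itself, the breaker's toggle snapped on, and the arm came away with the hatch still open.

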